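Dispense one empty make-up tin and slide it onto the square sheet

ROBOT

A 6-joint arm with a two-finger parallel gripper is mounted at the origin on the work surface. World frame = base frame: x ahead of the robot, y to its left, z up, the work surface at z = 0. Lengths are in m, angles in degrees, forces in N, time in s.
With the tool pointing down it reaches from about 0.3 to 0.875 m from the base axis. Payload 6.4 kg.
Tool frame: the origin (TCP) lies where the fingers leave the gripper's body, on its centre line; the fingertips stand 73 mm ahead of it and the grasp point (between the pads) lies 54 mm ahead of it; y points along the fingers, z is the direction in which the jaws open and shut, and the axes are right-handed (so a half turn about y gives the same grasp; the last joint's range is limited). The gripper opens to 85 mm and grips with 20 to 120 N. Pads are 22 mm wide; open, the fingers measure 114 mm over their backs; the gripper's body (76 mm by 85 mm) begins 54 mm behind the grasp point. The pads swing forward as they close: fully open they stand 13 mm farther back than shut.
Start: joints at [-75.762, 10.359, 92.074, -0, 77.567, -11.82], TCP at [0.253, -0.517, 0.304] pointing down, gripper open.
Joint ranges: [-171.53, 171.53], [-51.25, 118.39], [17.06, 147.69], [-65.23, 245.23], [0, 150.52], [-178.68, 178.68]. Speed limits (degrees/s): [147.25, 147.25, 172.46, 180, 180, 180].

INTERFACE

Orientations are given as a 3x3 rotation matrix whose columns are the frame's x, y, z axes.
In Python, from workcell import manip, cams gives the robot as it stands.
- The arm moves only by the shell command python3 -m creep 'ROWS' [OPENING] [FORCE]. ROWS is JSON, a list of rows, each a list of 2 entries, a list of its own where there are three numbers: the shift along the world's x, y, z in cm, then the turn about the world's z in degrees. A call has 1 to 12 rows; each row is the pose to reach, as a shift and turn from the pose commanded when the call began; what a row does not reach only later rows make up. A row lasts 1/8 s, in which the tool goes at most 62.5 mm and 10.7 degrees, less where a joint would pass 70% of its speed; a pose out of reach is approached as far as the arm can. A call with a gripper value outside its range is refused whole. OPENING is the opening, from 0 (shut) to 1 (fully open), set as the call begins (- or left out, the last holds). The fingers move at their own pace and stop on an object; FORCE is the grip in N (left out, the last holds). Time passes only in rows, so rows that repeat a pose let the fingers close. It gives the time, the measured TCP pose, the force and the opening at its end, in the units of the state.
- manip.observe(): the state, without advancing time (a new reading comes with each control period).
- cams.snapshot(name): name is "side" or "top" or "wrist"; returns the picture (420x560x3 uint8, blue, green, red); there is no depth.
- cams.calibration(name): a dict with "intrinsics" (3x3 intrinsics, pixels), "rvec" (rotation vector, rad) and "tvec" (3), from world to camera coordinates, as OpenCV has them; the wrist camera has in their place "mount" (4x4, takes a point from camera to tool coordinates, whose origin is the TCP and whose axes are the tool frame's). Camera axes: x right, y down, z forward; pixel columns grow to the right and rows downward; lengths in m; the calibration is good to about 2 mm. A picture is of the moment at which its call begins: read the wrist's pose just before it. calibration takes no time and is no camera call.
- manip.finish_job(): hands the job in, once; it reports no verdict.
The state is a dict: "time": time; "joint_pos": joint angles; "qvel": joint speeds; "joint_efforts": joint torques, N m; "ee_pos": TCP position; "tool_rot": TCP orientation; "ft_force": force on the tool from outside, world axes, zero at the start; "wrist_torque": the same for the moment, N m; "opening": finger opening in m.
Only numpy, scipy, OpenCV 4.12 (cv2) and the standard library are available. Lean on these libraries where they do the work, as an engineer would, in place of code of your own. Each camera call takes 0.05 s, during which the arm holds its last target.

TASK

Press the white plunger of the tin dispenser all the way down once and let it come back up, so that a single tin is pushed out onto the table. Then, with the fingertips, push that tin along the table top, without lifting it or tipping it over, until it stands wholly on the square sheet of card (not the round one). Leave the other tins in the dispenser and the jars, pots, spatula and brush where they are.

Things in the scene. Friction and masses are not known exactly. Their poses are not given: they have to be found in the camera images.
- plunger (a joint): Travel of the dispenser's plunger in m: 0 = up (rest), 0.030 = fully down. Straight vertical slide with a return spring: about 3.5 N to start it, 6.5 N at the bottom (more if fast), then a hard stop. It drives a hidden pusher that moves three times as far (90 mm) towards the dispenser's -x and takes the lowest tin with it; let the plunger right up so that the pusher withdraws.
- plunger_top (a point): Centre of the top face of the plunger's white round cap, 34 mm across, 117 mm above the table when up and 87 mm when fully down. It moves with the plunger. It lies 68 mm along the dispenser's +x from the dispenser's origin.
- dispenser: Fixed tin dispenser: a clear square magazine, 55 x 55 mm outside and 50 mm high, open at the top, with a white box (100 x 58 mm, 65 mm high) behind it that carries the plunger. Origin: on the table under the magazine's centre. x points from the magazine to the plunger, z up. Tins come out of an 18 mm high, 45 mm wide slot at the foot of the magazine's -x face and stop on the table with their centre about 80 mm from the origin along -x, clear of the dispenser.
- magazine_foot (a point): The same point as the dispenser's origin: on the table, on the magazine's axis.
- tin_1: The lowest tin in the magazine, the one that comes out: a flat round closed dark metal tin, 40 mm across, 15 mm high, about 30 g, standing on the table. It comes out farther (up to some 30 mm) if the plunger is struck fast. Origin: centre of its underside; z up.
- tin_2: Tin number 2 of the stack counted from below, same as tin_1; origin at the centre of its underside. It stays in the magazine (all sink by one tin, 15 mm, after the press).
- tin_3: Tin number 3 of the stack counted from below, same as tin_1; origin at the centre of its underside. It stays in the magazine (all sink by one tin, 15 mm, after the press).
- sheet_square: Square sheet of brown card, 100 x 100 mm, lying flat (under 1 mm thick, a tin slides over its edge freely), on one side of the tin's outlet; fixed. Origin: its centre; x and y along its edges.
- sheet_round: Round sheet of the same brown card, 100 mm across, lying flat on the other side of the outlet; fixed. Origin: its centre. Not the goal.
- jar_a: Bystander: upright grey jar with white cap, 44 mm across, 58 mm high; origin under its centre. Leave it where it is.
- jar_b: Bystander: upright amber jar with white cap, 44 mm across, 58 mm high; origin under its centre. Leave it where it is.
- pot_a: Bystander: lidded plastic pot, 64 mm across, 36 mm high, on the robot's side of the outlet; origin under its centre. Leave it where it is.
- pot_b: Bystander: lidded plastic pot, 64 mm across, 36 mm high; origin under its centre. Leave it where it is.
- spatula: Bystander: spatula about 170 mm long lying flat along its own x; origin under its middle. Leave it where it is.
- brush: Bystander: brush about 170 mm long lying flat along its own x; origin under its middle. Leave it where it is.
Things that resemble listed ones, but are neither listed nor needed, are in the scene too. What is shaped like the dispenser but purple is not meant. Leave any yellow look-alike of the tin_3 alone.

How it is judged (in metres and radians):
On the way, in this order (a step that is already met when the one before it is completed fails the run):
1. the plunger is pressed all the way down (at least 27 of its 30 mm) (value of joint plunger above 0.027 m), for 0.05 s.
2. the plunger has come back up (within 5 mm) and the lowest tin stands outside the dispenser (value of joint plunger below 0.005 m and horizontal distance between tin_1 and magazine_foot above 0.06 m), for 0.1 s.
At the end, for the whole second after the job is handed in: The first tin stands upright and at rest on the table within the square sheet (its centre within 32 mm of the sheet's centre along both edges), the plunger is up (within 5 mm), and the other two tins have sunk one place and are still stacked in the magazine (within 12 mm of its axis) (x of tin_1 in the frame of sheet_square between -0.032 and 0.032 m and y of tin_1 in the frame of sheet_square between -0.032 and 0.032 m and height (world z) of tin_1 below 0.004 m and angle between tin_1's own z axis and vertical below 0.1 rad and linear speed of tin_1 below 0.01 m/s and value of joint plunger below 0.005 m and horizontal distance between each of tin_2, tin_3 and magazine_foot below 0.012 m and height (world z) of tin_2 below 0.006 m and height (world z) of tin_3 below 0.021 m); the robot touches nothing.
It fails at once if a second tin leaves the dispenser (the plunger worked more than once, or a tin taken out) (horizontal distance between any of tin_2, tin_3 and magazine_foot above 0.025 m or height (world z) of tin_3 above 0.042 m).
It fails at once if the ejected tin is lifted off the table by more than 10 mm (height (world z) of tin_1 above 0.01 m).
It fails at once if the ejected tin is tipped (more than 0.5 rad) (angle between tin_1's own z axis and vertical above 0.5 rad).
It fails at once if a jar, pot, spatula or brush is moved more than 25 mm (distance of any of jar_a, jar_b, pot_a, pot_b, spatula, brush from where it was at the start of the episode above 0.025 m).
It fails at once if a jar or pot is knocked over (angle between any of jar_a, jar_b, pot_a, pot_b's own z axis and vertical above 0.5 rad).
It also fails if it takes over 51 s, if anything falls off the work surface, if the arm or the gripper's body presses on something with over 40 N, if the wrist force passes 120 N, or if a joint passes its speed limit or range.

## Working session

There is one attempt and no reset: what is moved stays moved. The work goes in short steps, Python scripts to look and compute and a shell command to move; the robot and the scene stay as the last step left them, time stands still between calls to the robot, and variables do not carry over. Pictures are saved under pics/ and viewed, and the job is handed in when it is done.

```bash
ls; mkdir -p pics; python3 - <<'E'
from workcell import manip, cams
import cv2
for n in ["side","top"]:
    cv2.imwrite(f"pics/{n}0.png",cams.snapshot(n))
s=manip.observe();print(s["time"],s["ee_pos"],s["tool_rot"],s["opening"],s["ft_force"])
for n in ["side","top","wrist"]: print(cams.calibration(n))
E
```

```text
pics
0.1 [ 0.25250635 -0.51615886  0.30307959] [[-8.98346175e-01 -4.03775568e-04  4.39288046e-01]
 [-4.39288117e-01  1.54747465e-03 -8.98344898e-01]
 [-3.17057396e-04 -9.99998721e-01 -1.56754174e-03]] 0.08520765848836305 [0.17675982 0.03797971 0.35044671]
{'intrinsics': array([[456.85428544,   0.        , 276.57274684],
       [  0.        , 456.85428544, 208.27538088],
       [  0.        ,   0.        ,   1.        ]]), 'rvec': array([ 0.75968874, -2.63911614,  1.01372532]), 'tvec': array([0.44508341, 0.21891192, 1.19123251])}
{'intrinsics': array([[405.56788451,   0.        , 275.69033394],
       [  0.        , 405.56788451, 209.28059157],
       [  0.        ,   0.        ,   1.        ]]), 'rvec': array([ 2.12363506, -2.11317162,  0.19209516]), 'tvec': array([0.03155194, 0.48945296, 0.87117892])}
{'intrinsics': array([[374.74389953,   0.        , 275.6503734 ],
       [  0.        , 374.74389953, 206.04129934],
       [  0.        ,   0.        ,   1.        ]]), 'mount': array([[-3.77454829e-04,  9.63587884e-01,  2.67391562e-01,
        -6.74156893e-02],
       [-9.44075490e-05, -2.67391614e-01,  9.63587939e-01,
        -6.98072128e-02],
       [ 9.99999924e-01,  3.38467139e-04,  1.91898226e-04,
        -1.22079223e-04],
       [ 0.00000000e+00,  0.00000000e+00,  0.00000000e+00,
         1.00000000e+00]])}
```

View pics/side0.png

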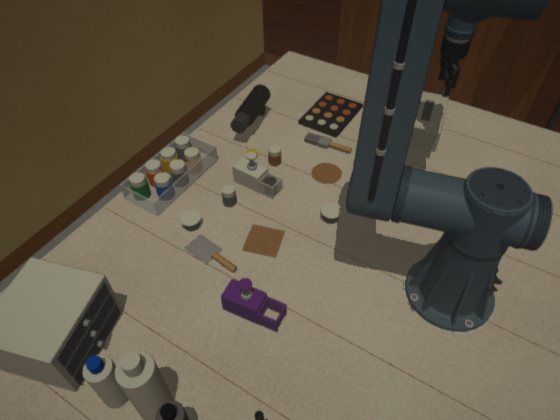

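View pics/top0.png

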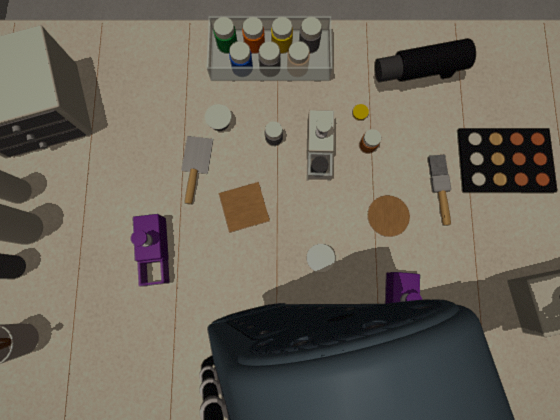

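```bash
cat > h.py <<'E'
import numpy as np, cv2
from workcell import manip, cams
def ray(n,uv):
    c=cams.calibration(n);K=c["intrinsics"];R=cv2.Rodrigues(c["rvec"])[0];t=c["tvec"]
    o=-R.T@t;d=R.T@np.linalg.inv(K)@np.array([uv[0],uv[1],1.]);return o,d
def plane(n,uv,z):
    o,d=ray(n,uv);return o+d*(z-o[2])/d[2]
def proj(n,P):
    c=cams.calibration(n);return cv2.projectPoints(np.array(P,float).reshape(-1,3),c["rvec"],c["tvec"],c["intrinsics"],None)[0].reshape(-1,2)
E
python3 - <<'E'
import cv2,numpy as np
from h import *
t=cv2.imread("pics/top0.png");s=cv2.imread("pics/side0.png")
cv2.imwrite("pics/t1.png",cv2.resize(t[80:290,180:440],None,fx=3,fy=2.8,interpolation=2)[:600,:800])
cv2.imwrite("pics/s1.png",cv2.resize(s[135:265,170:350],None,fx=4.4,fy=4.4,interpolation=2))
hsv=cv2.cvtColor(t,cv2.COLOR_BGR2HSV)
m=cv2.inRange(hsv,(5,110,80),(18,255,200))
for c in cv2.findContours(m,0,2)[0]:
    if cv2.contourArea(c)>800:
        M=cv2.moments(c);uv=(M['m10']/M['m00'],M['m01']/M['m00']);r=cv2.minAreaRect(c)
        print(cv2.contourArea(c),uv,r,plane("top",uv,0)); 
        print([plane("top",p,0).round(3)[:2] for p in cv2.boxPoints(r)])
E
```

```text
1271.0 (388.2458693941778, 215.39784946236557) ((388.5, 215.0), (40.0, 41.0), 90.0) [ 0.48457241 -0.23219961  0.        ]
[array([ 0.534, -0.186]), array([ 0.534, -0.284]), array([ 0.438, -0.279]), array([ 0.438, -0.183])]
1591.0 (243.67693274670017, 206.62256442489002) ((243.6038055419922, 206.61318969726562), (40.246639251708984, 41.757606506347656), 74.05460357666016) [0.50433711 0.11074995 0.        ]
[array([0.537, 0.173]), array([0.566, 0.077]), array([0.472, 0.05 ]), array([0.444, 0.144])]
```

View pics/t1.png

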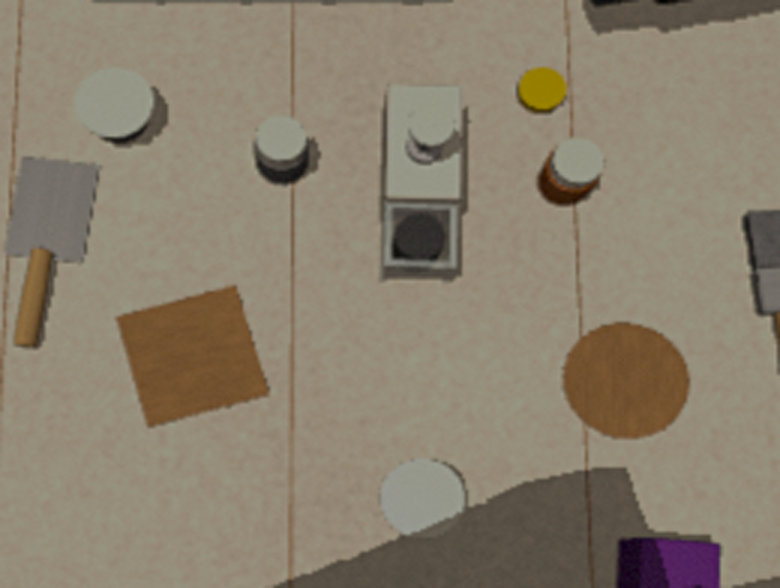

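View pics/s1.png

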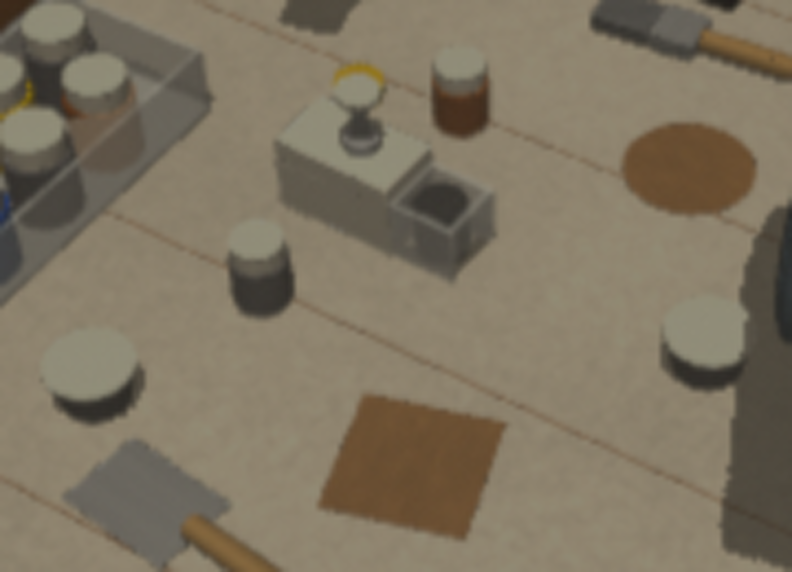

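```bash
python3 - <<'E'
from h import *
cap=plane("top",(180+434/3,80+129/2.8),.117)
print("cap top",cap,"side",plane("side",(170+358/4.4,135+90/4.4),.117))
st=plane("top",(180+419/3,80+237/2.8),.045);print("stack",st,"side",plane("side",(170+441/4.4,135+203/4.4),.045))
d=cap-st;print("dist",np.hypot(d[0],d[1]),np.degrees(np.arctan2(d[1],d[0])))
for p in [(388,86),(462,88),(385,200),(461,201)]: print("box",plane("top",(180+p[0]/3,80+p[1]/2.8),.065))
for p in [(385,203),(461,203),(381,271),(460,271)]: print("mag",plane("top",(180+p[0]/3,80+p[1]/2.8),.05))
print("pot",plane("top",(180+423/3,80+496/2.8),.036),plane("side",(170+706/4.4,135+333/4.4),.036))
print("jarA",plane("top",(180+282/3,80+137/2.8),.058),"jarB",plane("top",(180+578/3,80+162/2.8),.058))
print("sq side",plane("side",(170+412/4.4,135+466/4.4),0))
E
```

```text
cap top [ 0.6600185  -0.07185315  0.117     ] side [ 0.66035313 -0.06959759  0.117     ]
stack [ 0.59515995 -0.06716206  0.045     ] side [ 0.59248161 -0.06705382  0.045     ]
dist 0.06502798277890791 -4.136887123669564
box [ 0.71922546 -0.0430292   0.065     ]
box [ 0.71757601 -0.10022833  0.065     ]
box [ 0.62020914 -0.03977247  0.065     ]
box [ 0.61953082 -0.09738007  0.065     ]
mag [ 0.62276862 -0.04086427  0.05      ]
mag [ 0.62294529 -0.09943849  0.05      ]
mag [ 0.56462673 -0.03726662  0.05      ]
mag [ 0.56483875 -0.09744714  0.05      ]
pot [ 0.38273405 -0.06790825  0.036     ] [ 0.37973242 -0.06343051  0.036     ]
jarA [0.67707295 0.03887216 0.058     ] jarB [ 0.65584096 -0.18896132  0.058     ]
sq side [0.50100863 0.11085944 0.        ]
```

```bash
python3 -m creep '[[[4,4.4,0],6.4],[[8,8.9,0],12.8],[[12,13.3,0],19.2],[[16,17.8,0],25.6],[[20,22.2,0],32],[[24.5,26.7,0],38.4],[[28.5,31.1,0],44.8],[[32.6,35.6,0],51.2],[[36.7,40,0],57.6],[[40.7,44.5,0],63.9],[[40.7,44.5,0],63.9],[[40.7,44.5,0],63.9]]' 0 40
```

```text
time: 1.6
ee_pos: [0.6593, -0.0713, 0.303]
tool_rot: [[-0.0, -0.002, 1.0], [-1.0, 0.0, -0.0], [-0.0, -1.0, -0.002]]
ft_force: [-0.6, -0.4, 0.2]
opening: -0.0002
```

```bash
python3 -m creep '[[[0,0,-2.5],0],[[0,0,-5],0],[[0,0,-7.5],0],[[0,0,-8.5],0],[[0,0,-8.5],0],[[0,0,-8.5],0]]'; python3 - <<'E'
from h import *
s=cams.snapshot("side");w=cams.snapshot("wrist")
a=cv2.resize(s[100:250,170:320],(400,400),interpolation=2);b=cv2.resize(w,(400,300))
o=np.zeros((400,800,3),np.uint8);o[:,:400]=a;o[:300,400:]=b;cv2.imwrite("pics/p1.png",o)
E
```

```text
time: 2.35
ee_pos: [0.6601, -0.0722, 0.2203]
tool_rot: [[-0.001, 0.002, 1.0], [-1.0, -0.001, -0.001], [0.001, -1.0, 0.002]]
ft_force: [0.7, -0.5, -0.4]
opening: 0.0003
```

View pics/p1.png

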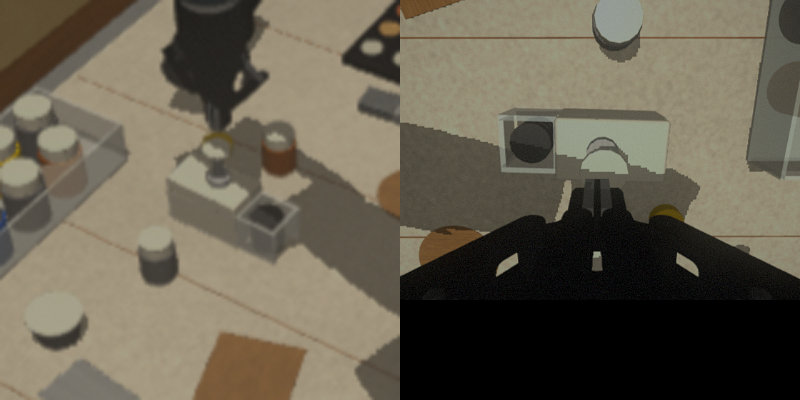

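```bash
python3 -m creep '[[[0,0.05,-1],0],[[0,0.05,-2],0],[[0,0.05,-2.4],0],[[0,0.05,-2.8],0],[[0,0.05,-3.2],0],[[0,0.05,-3.6],0],[[0,0.05,-4],0],[[0,0.05,-4.3],0],[[0,0.05,-4.6],0],[[0,0.05,-4.9],0],[[0,0.05,-5.2],0],[[0,0.05,-5.4],0]]'; python3 -c "
from workcell import manip;s=manip.observe();print(s['ee_pos'],s['ft_force'])"
```

```text
time: 3.95
ee_pos: [0.6596, -0.071, 0.1658]
tool_rot: [[-0.001, 0.0, 1.0], [-1.0, -0.0, -0.001], [0.0, -1.0, 0.0]]
ft_force: [-3.3, 0.9, 7.1]
opening: 0.0002
[ 0.65960336 -0.07101071  0.16576551] [-3.30845834  0.93560767  7.13058765]
```

```bash
python3 -m creep '[[[0,0,-0.2],0],[[0,0,-0.4],0],[[0,0,-0.5],0]]';python3 -m creep '[[[0,0,-0.1],0],[[0,0,-0.1],0]]'
```

```text
time: 4.32
ee_pos: [0.6597, -0.071, 0.1609]
tool_rot: [[-0.001, 0.0, 1.0], [-1.0, -0.0, -0.001], [0.0, -1.0, 0.0]]
ft_force: [-5.5, 0.8, 6.6]
opening: -0.0001
time: 4.58
ee_pos: [0.6596, -0.071, 0.1598]
tool_rot: [[-0.001, 0.0, 1.0], [-1.0, -0.0, -0.001], [0.0, -1.0, 0.0]]
ft_force: [-3.8, 1.7, 6.3]
opening: 0.0001
```

```bash
python3 -m creep '[[[0,0,-0.1],0],[[0,0,-0.15],0]]'
```

```text
time: 4.82
ee_pos: [0.6597, -0.071, 0.1596]
tool_rot: [[-0.0, 0.0, 1.0], [-1.0, -0.0, -0.0], [0.0, -1.0, 0.0]]
ft_force: [-7.4, 3.2, 15.4]
opening: -0.0001
```

```bash
python3 -m creep '[[[0,0,-0.05],0],[[0,0,-0.1],0]]'
```

```text
time: 5.08
ee_pos: [0.6597, -0.071, 0.1595]
tool_rot: [[-0.0, 0.0, 1.0], [-1.0, -0.0, -0.0], [0.0, -1.0, 0.0]]
ft_force: [-10.5, 3.3, 22.4]
opening: -0.0003
```

At the hard stop (0.1595 no longer falls, force climbs to 22 N). I raise the arm now.

```bash
python3 -m creep '[[[0,0,0.5],0],[[0,0,1.2],0],[[0,0,2],0],[[0,0,3],0],[[0,0,4.5],0],[[0,0,6],0],[[0,0,8],0],[[0,0,10],0],[[0,0,10],0],[[0,0,10],0]]'; python3 - <<'E'
from h import *
s=cams.snapshot("side");w=cams.snapshot("wrist");t=cams.snapshot("top")
cv2.imwrite("pics/top2.png",t);cv2.imwrite("pics/side2.png",s);cv2.imwrite("pics/w2.png",w)
a=cv2.resize(s[120:270,170:320],(400,400),interpolation=2);b=cv2.resize(t[80:290,180:440],(400,323),interpolation=2)
o=np.zeros((400,800,3),np.uint8);o[:,:400]=a;o[:323,400:]=b;cv2.imwrite("pics/p2.png",o)
E
```

```text
time: 6.32
ee_pos: [0.6594, -0.071, 0.2561]
tool_rot: [[-0.001, -0.001, 1.0], [-1.0, 0.0, -0.001], [-0.0, -1.0, -0.001]]
ft_force: [0.5, -0.3, -0.4]
opening: 0.0002
```

View pics/p2.png

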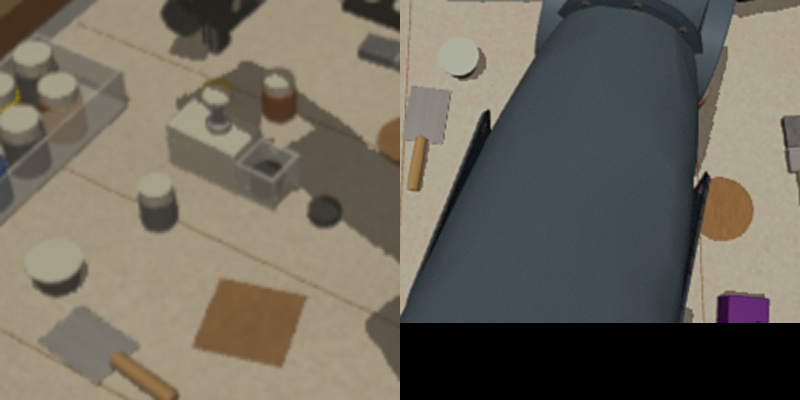

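The plunger is up again and the tin lies out at about crop (325,209), with the stack one tin lower. I measure the tin next.

```bash
python3 - <<'E'
from h import *
s=cv2.imread("pics/side2.png")
a=cv2.resize(s[170:230,270:330],None,fx=10,fy=10,interpolation=2);cv2.imwrite("pics/p3.png",a)
g=cv2.cvtColor(s,6)
m=(g[180:215,275:310]<68).astype(np.uint8)
for c in cv2.findContours(m,0,2)[0]:
    if cv2.contourArea(c)>20:
        x,y,w,h=cv2.boundingRect(c);print(x+275,y+180,w,h)
        uv=(x+275+(w-1)/2,y+180+(h-1)/2);print("mid",plane("side",uv,.0075))
P=[.513,-.065,.0075];print(proj("side",P), proj("side",[.513,-.065,.015]))
E
```

```text
286 193 12 12
mid [ 0.51619582 -0.06886663  0.0075    ]
[[291.73744229 199.66710252]] [[291.7633214  197.99463247]]
```

View pics/p3.png

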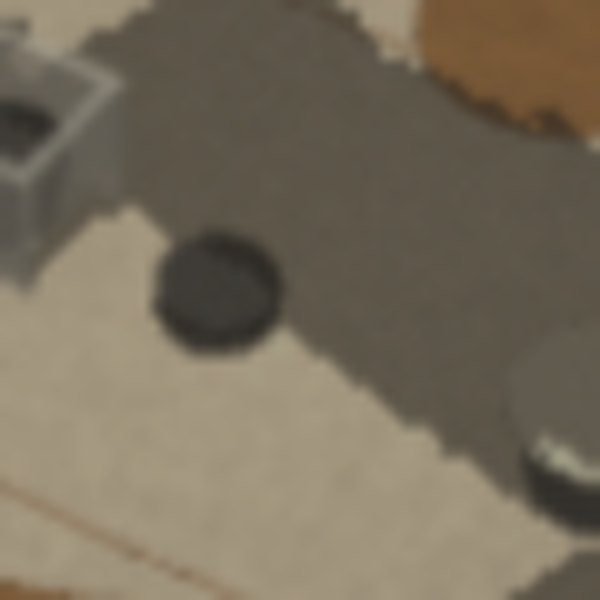

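View pics/w2.png

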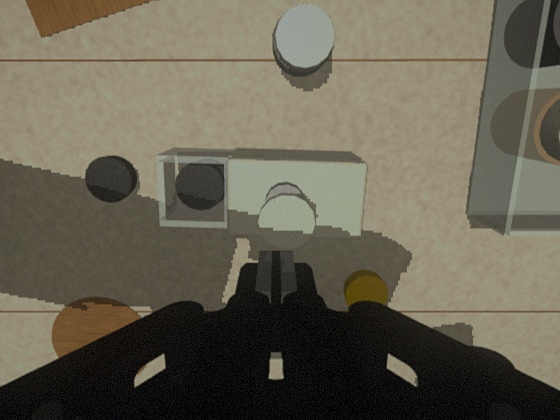

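```bash
cat >> h.py <<'E'
def wplane(uv,z,s=None):
    s=s or manip.observe();c=cams.calibration("wrist");M=c["mount"];R=np.array(s["tool_rot"]);p=np.array(s["ee_pos"])
    o=R@M[:3,3]+p;d=R@M[:3,:3]@np.linalg.inv(c["intrinsics"])@np.array([uv[0],uv[1],1.]);return o+d*(z-o[2])/d[2]
E
python3 - <<'E'
from h import *
print("tin",wplane((111,177.5),.015),plane("side",(291,198.8),.0075))
print("cap",wplane((287,221),.117),"stack",wplane((201,186),.030))
print("sheet corner?",wplane((43,37),0))
print(manip.observe()["ee_pos"])
E
```

```text
tin [ 0.51978293 -0.06426638  0.015     ] [ 0.5168503  -0.06695958  0.0075    ]
cap [ 0.66519758 -0.06996766  0.117     ] stack [ 0.59826323 -0.06827096  0.03      ]
sheet corner? [0.47196572 0.04716666 0.        ]
[ 0.65908881 -0.07093186  0.25518874]
```

```bash
python3 -m creep '[[[-4,-1.5,0],0],[[-8,-3,0],0],[[-12,-5,0],0],[[-14.3,-5.9,0],0],[[-14.3,-5.9,-4],0],[[-14.3,-5.9,-8],0],[[-14.3,-5.9,-11],0],[[-14.3,-5.9,-14],0],[[-14.3,-5.9,-15.5],0],[[-14.3,-5.9,-15.5],0],[[-14.3,-5.9,-15.5],0]]' 0.3; python3 - <<'E'
from h import *
s=cams.snapshot("side");w=cams.snapshot("wrist")
a=cv2.resize(s[120:270,220:370],(400,400),interpolation=2);b=cv2.resize(w,(400,300))
o=np.zeros((400,800,3),np.uint8);o[:,:400]=a;o[:300,400:]=b;cv2.imwrite("pics/p4.png",o)
E
```

```text
time: 7.85
ee_pos: [0.5173, -0.1304, 0.1024]
tool_rot: [[-0.001, 0.001, 1.0], [-1.0, -0.001, -0.001], [0.001, -1.0, 0.001]]
ft_force: [0.1, 0.1, 0.6]
opening: 0.0254
```

View pics/p4.png

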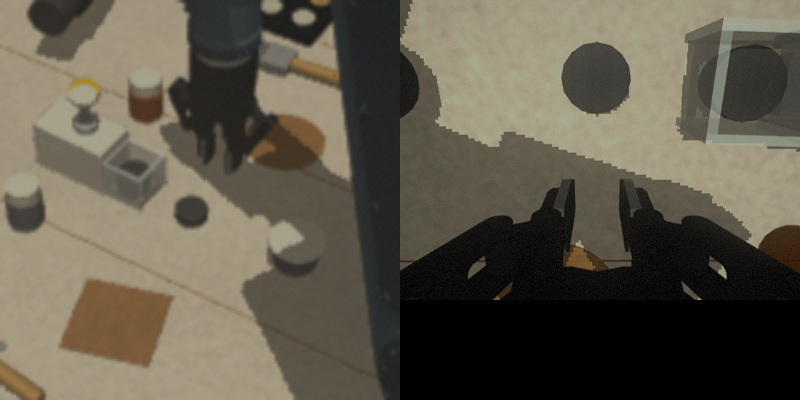

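The tin (panel 596,77) is centred between the fingers (565 and 630). I'll lower until the tips touch the table.

```bash
python3 -m creep '[[[0,0,-0.8],0],[[0,0,-1.6],0],[[0,0,-2.1],0],[[0,0,-2.1],0]]';python3 -m creep '[[[0,0,-0.15],0],[[0,0,-0.3],0],[[0,0,-0.3],0]]'
```

```text
time: 8.45
ee_pos: [0.5162, -0.1299, 0.0796]
tool_rot: [[-0.001, -0.001, 1.0], [-1.0, 0.001, -0.001], [-0.001, -1.0, -0.001]]
ft_force: [0.0, 0.1, -0.3]
opening: 0.0257
time: 8.82
ee_pos: [0.5166, -0.1301, 0.0774]
tool_rot: [[-0.001, 0.0, 1.0], [-1.0, -0.0, -0.001], [0.0, -1.0, 0.0]]
ft_force: [0.2, -0.8, 0.1]
opening: 0.0255
```

```bash
python3 -m creep '[[[0,0,-0.1],0],[[0,0,-0.2],0],[[0,0,-0.2],0]]';python3 -m creep '[[[0,0,-0.1],0],[[0,0,-0.2],0],[[0,0,-0.2],0]]'
```

```text
time: 9.2
ee_pos: [0.5165, -0.13, 0.0753]
tool_rot: [[-0.001, -0.0, 1.0], [-1.0, 0.0, -0.001], [-0.0, -1.0, -0.0]]
ft_force: [-0.0, 0.7, -0.1]
opening: 0.0256
time: 9.57
ee_pos: [0.5165, -0.13, 0.0733]
tool_rot: [[-0.001, -0.0, 1.0], [-1.0, 0.0, -0.001], [-0.0, -1.0, -0.0]]
ft_force: [0.0, 0.5, 0.7]
opening: 0.0261
```

```bash
python3 -m creep '[[[0,1,0.1],0],[[0,2,0.1],0],[[0,3,0.1],0],[[0,3.5,0.1],0],[[0,4,0.1],0],[[0,4.5,0.1],0],[[0,5.2,0.1],0],[[-0.1,6,0.1],0],[[-0.2,7,0.1],0],[[-0.2,7.5,0.1],0],[[-0.2,7.7,0.1],0],[[-0.2,7.7,0.1],0]]'; python3 - <<'E'
from h import *
s=cams.snapshot("side");w=cams.snapshot("wrist")
a=cv2.resize(s[120:270,220:370],(400,400),interpolation=2);b=cv2.resize(w,(400,300))
o=np.zeros((400,800,3),np.uint8);o[:,:400]=a;o[:300,400:]=b;cv2.imwrite("pics/p5.png",o)
E
```

```text
time: 11.08
ee_pos: [0.5147, -0.053, 0.0744]
tool_rot: [[-0.001, 0.0, 1.0], [-1.0, -0.0, -0.001], [0.0, -1.0, 0.0]]
ft_force: [-0.2, 0.1, 0.9]
opening: 0.0257
```

View pics/p5.png

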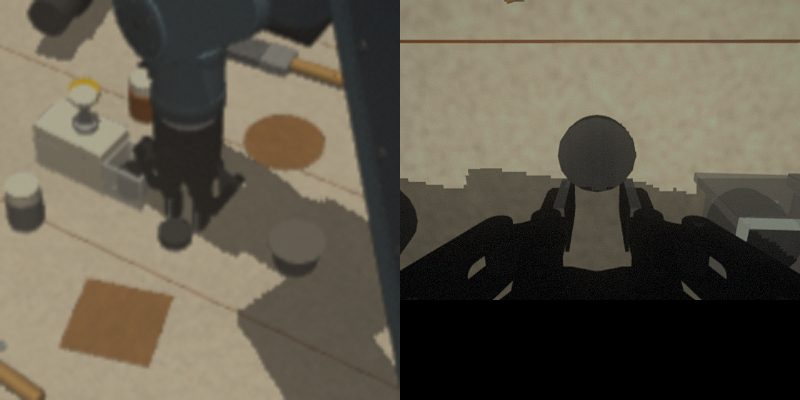

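The tin sits in the pocket between both fingertips (panel 597,153), flat and moving along. I'll keep pushing: 13.7 cm more in y and -1.2 cm in x.

```bash
python3 -c "
from h import *
print(wplane((275.8,213),.015))"; python3 -m creep '[[[0,0.6,0],0],[[-0.1,1.5,0],0],[[-0.2,2.5,0],0],[[-0.3,3.5,0],0],[[-0.4,4.5,0],0],[[-0.5,5.5,0],0],[[-0.6,6.5,0],0],[[-0.7,7.5,0],0],[[-0.8,8.5,0],0],[[-0.9,9.2,0],0],[[-0.9,9.5,0],0],[[-0.9,9.5,0],0]]'; python3 - <<'E'
from h import *
s=cams.snapshot("side");w=cams.snapshot("wrist")
cv2.imwrite("pics/w6.png",w)
a=cv2.resize(s[150:300,200:350],(400,400),interpolation=2);b=cv2.resize(w,(400,300))
o=np.zeros((400,800,3),np.uint8);o[:,:400]=a;o[:300,400:]=b;cv2.imwrite("pics/p6.png",o)
E
```

```text
[ 0.51452161 -0.02402297  0.015     ]
time: 12.68
ee_pos: [0.5056, 0.0421, 0.0744]
tool_rot: [[-0.0, -0.0, 1.0], [-1.0, -0.0, -0.0], [0.0, -1.0, -0.0]]
ft_force: [0.8, 0.3, 0.4]
opening: 0.0254
```

View pics/p6.png

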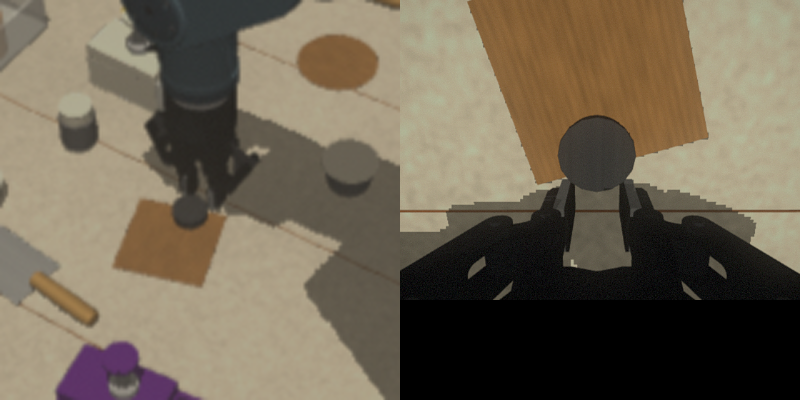

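The tin (panel 597,153) is at about y 0.071 and overlaps the sheet's near edge. It needs 4.0 cm more, then I back off.

```bash
python3 -m creep '[[[0,0.5,0],0],[[-0.1,1.3,0],0],[[-0.2,2.1,0],0],[[-0.2,2.9,0],0],[[-0.2,3.5,0],0],[[-0.2,3.8,0],0],[[-0.2,4,0],0],[[-0.2,4,0],0],[[-0.2,3.5,0],0],[[-0.2,2,0],0],[[-0.2,0,0],0],[[-0.2,0,0],0]]';  python3 -m creep '[[[0,0,2],0],[[0,0,5],0],[[0,-1,10],0],[[0,-1,14],0],[[0,-1,14],0],[[0,-1,14],0],[[0,-1,14],0]]'; python3 - <<'E'
from h import *
st=manip.observe();w=cams.snapshot("wrist");s=cams.snapshot("side")
cv2.imwrite("pics/w7.png",w);cv2.imwrite("pics/s7.png",s)
a=cv2.resize(s[130:280,200:350],(400,400),interpolation=2);b=cv2.resize(w,(400,300))
o=np.zeros((400,800,3),np.uint8);o[:,:400]=a;o[:300,400:]=b;cv2.imwrite("pics/p7.png",o)
for n,im,f in (("wrist",w,lambda u,z:wplane(u,z,st)),("side",s,lambda u,z:plane("side",u,z))):
    h=cv2.cvtColor(im,40);m=cv2.inRange(h,(5,100,50),(20,255,220));
    for c in cv2.findContours(m,0,2)[0]:
        if cv2.contourArea(c)>500:
            r=cv2.minAreaRect(cv2.convexHull(c));M=cv2.moments(cv2.convexHull(c));print(n,r,f((M['m10']/M['m00'],M['m01']/M['m00']),0))
            q=np.zeros(m.shape,np.uint8);cv2.drawContours(q,[cv2.convexHull(c)],-1,255,-1)
            d=((m==0)&(q>0)).astype(np.uint8)
            for e in cv2.findContours(d,0,2)[0]:
                if cv2.contourArea(e)>60:
                    x,y,ww,hh=cv2.boundingRect(e);print("  tin",x,y,ww,hh,f((x+ww/2-.5,y+hh/2-.5),.0075))
print(st["ee_pos"],st["time"])
E
```

```text
time: 14.28
ee_pos: [0.5038, 0.0401, 0.0745]
tool_rot: [[-0.003, 0.0, 1.0], [-1.0, -0.0, -0.003], [0.0, -1.0, 0.0]]
ft_force: [-0.2, -0.0, -0.2]
opening: 0.0258
time: 15.15
ee_pos: [0.5026, 0.0321, 0.2127]
tool_rot: [[-0.001, -0.003, 1.0], [-1.0, 0.001, -0.001], [-0.001, -1.0, -0.003]]
ft_force: [-0.4, 0.4, 0.2]
opening: 0.0257
wrist ((280.697265625, 84.49082946777344), (146.73899841308594, 145.6853790283203), 73.3007583618164) [0.50447393 0.11213129 0.        ]
  tin 250 59 57 60 [0.50338337 0.10905807 0.0075    ]
side ((263.2411804199219, 240.16468811035156), (36.55278015136719, 27.55016326904297), 12.528807640075684) [0.5026418  0.10954752 0.        ]
  tin 257 232 14 13 [0.50371575 0.10700715 0.0075    ]
side ((544.47998046875, 83.59886169433594), (30.635740280151367, 86.71568298339844), 3.2704880237579346) [-0.0198298  -1.12134358  0.        ]
side ((227.0, 140.0), (280.0, 454.0), 90.0) [ 1.2815909  -0.28288405  0.        ]
  tin 3 10 448 270 [ 0.84344979 -0.17196706  0.0075    ]
[0.50260325 0.03213621 0.2127495 ] 15.15
```

View pics/p7.png

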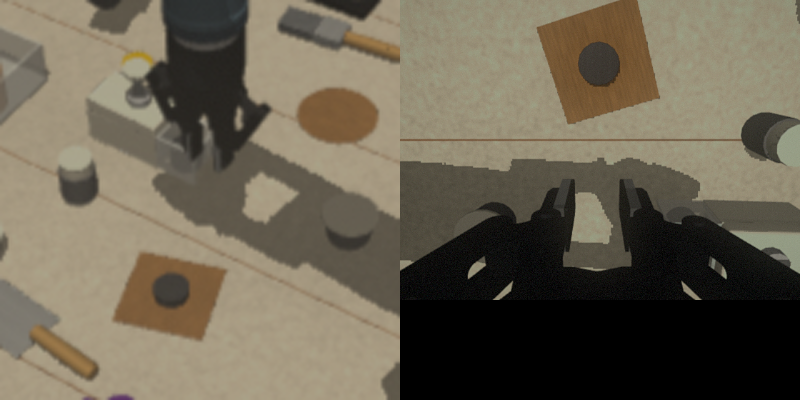

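The tin stands flat at the centre of the square sheet: wrist and side views put it within about 3 mm of the centre. The plunger is up and the gripper is clear of everything, so I hand in.

```bash
python3 -c "
from workcell import manip;print(manip.finish_job())"
```

```text
the job is handed in; nothing more can be done
None
```

The job is handed in, at about 15 s of the 51 s allowed; it reports no verdict.

**What I did:** I pressed the plunger once with the shut fingers. It reached the hard stop: the tool stopped going down while the force rose to 22 N. I then let the plunger right up, and one tin came out. With the fingers 25 mm apart I pushed that tin about 175 mm along the table onto the square sheet, then lifted clear.

**Last checks:**
- **Tin:** the wrist and side views place it at about (0.503, 0.108), with the sheet's centre at about (0.504, 0.111). That is within about 3 mm, against 32 mm allowed. It stands flat, and the tool force was near zero.
- **Plunger and stack:** the picture taken just after the press showed the plunger up and the other tins one place lower. The stack was partly hidden in the last pictures, so I didn't measure it again.
- **Other objects:** the jars, pots, spatula and brush looked unmoved wherever they were in view, but I didn't measure them at the end.
- **Disagreement between views:** the wrist and side cameras differed by about 3 mm on the ejected tin's position, close to the stated calibration error.

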